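Dry the freshly seamed cans under the air-knife canopy

ROBOT

A 6-joint arm with a two-finger parallel gripper is mounted at the origin on the work surface. World frame = base frame: x ahead of the robot, y to its left, z up, the work surface at z = 0. Lengths are in m, angles in rad, forces in N, time in s.
With the tool pointing down it reaches from about 0.275 to 0.85 m from the base axis. Payload 5.2 kg.
Tool frame: the origin (TCP) lies at the very end of the fingers, on their centre line; the grasp point (between the pads) lies 19 mm behind it; z points along the fingers, y is the line along which they close (so a half turn about z gives the same grasp; the last joint's range is limited). The gripper opens to 85 mm and grips with 20 to 120 N. Pads are 22 mm wide; open, the fingers measure 114 mm over their backs; the gripper's body (76 mm by 85 mm) begins 54 mm behind the grasp point. The pads swing forward as they close: fully open they stand 13 mm farther back than shut.
Start: joints at [-1.513, 0.259, 1.535, -0, 1.348, -0.203], TCP at [0.142, -0.531, 0.197] pointing down, gripper open.
Joint ranges: [-3.14, 3.14], [-0.91, 2.08], [0.19, 2.58], [-1.22, 4.36], [0.22, 2.71], [-3.12, 3.12]. Speed limits (rad/s): [2.57, 2.57, 3.14, 3.14, 3.14, 3.14].

INTERFACE

Orientations are given as a rotation vector (axis times angle).
In Python, from rig import sensors, capture, camera_model, sign_off gives the robot as it stands. The module is installed in compiled form; this text tells all that it offers.
- The arm moves only by the tool jog_arm, never from a script. Its arguments are lists of equal length, an entry for each row: "fingers": the closure, from -1 (fully open) to 1 (shut); "delta_pos": the shift along the tool's x, y, z in cm, a list of three; "turn": the turn, a rotation vector about the tool's x, y, z in degrees, a list of three. A call has 1 to 20 rows; each row shifts and turns the commanded pose from where the row before left it, along the tool's axes as they then stand; what a row does not reach is not made up. A row lasts 1/8 s, in which the tool goes at most 62.5 mm and 10.7 degrees, less where a joint would pass 70% of its speed; a pose out of reach is approached as far as the arm can. A call with a gripper value outside its range is refused whole. The fingers move at their own pace and stop on an object; "force" is the grip in N (left out, the last holds). Time passes only in rows, so rows that do not move let the fingers close. It gives the time, the measured TCP pose, the force, the opening and the grip force at its end, in the units of the state.
- sensors.sense(): the state, without advancing time (a new reading comes with each control period).
- capture(name): name is "scene" or "top" or "wrist"; returns (picture, depth): 420x560x3 uint8, red, green, blue; 420x560 float32, m along the optical axis (not along the pixel's ray), 0 where there is no reading.
- camera_model(name): a dict with "intrinsics" (3x3 intrinsics, pixels), "R" (3x3) and "t" (3): a world point X has camera coordinates R X + t; the wrist camera has in their place "tool_from_camera" (4x4, takes a point from camera to tool coordinates, whose origin is the TCP and whose axes are the flange's). Camera axes: x right, y down, z forward; pixel columns grow to the right and rows downward; lengths in m; the calibration is good to about 2 mm. A picture is of the moment at which its call begins: read the wrist's pose just before it. camera_model takes no time and is no camera call.
- sign_off(): hands the job in; it is judged then, once.
The state is a dict: "time": time; "joint_pos": joint angles; "joint_vel": joint speeds; "tau": joint torques, N m; "tool_pos": TCP position; "eef_rot": TCP orientation; "force": force on the tool from outside, world axes, zero at the start; "wrist_torque": the same for the moment, N m; "width": finger opening in m; "gripper_force": force on a finger pad.
Only numpy, scipy, OpenCV 4.12 (cv2) and the standard library are available. Lean on these libraries where they do the work, as an engineer would, in place of code of your own. Each camera call takes 0.05 s, during which the arm holds its last target. There are 200 camera calls.

TASK

Stand every wet can from the steel drain tray upright on the dryer's shuttle, push the loaded shuttle slowly (well under 0.25 m/s) and fully home under the clear canopy, turn the red rotary switch fully on for at least three seconds and fully off again; then pull the shuttle slowly all the way back out and stand all the cans upright in the cardboard carton. The cans are thin-walled and dent: never grip one with more than 40 N or press hard on it. Have the air on only while the shuttle is fully home, and leave the sanitiser bottle, the stack of can ends and the tall can where they stand.

Things in the scene. Friction and masses are not known exactly. Their poses are not given: they have to be found in the camera images.
- can_a: sealed squat thin-walled can, terracotta with a cream band, 58 mm diameter, 42 mm tall, about 0.13 kg; origin at the centre of its underside, z up along its axis, lid with a dark tab on top. May be absent.
- can_b: sealed squat thin-walled can, green with a yellow band, 58 mm diameter, 42 mm tall, about 0.13 kg; origin at the centre of its underside, z up along its axis, lid with a dark tab on top. May be absent.
- can_c: sealed squat thin-walled can, blue with a white band, 58 mm diameter, 42 mm tall, about 0.13 kg; origin at the centre of its underside, z up along its axis, lid with a dark tab on top. May be absent.
- drain: dark steel drain tray, fixed, 250 mm (its x) by 100 mm (y), floor top 4 mm above its origin, rim 14 mm high, walls 4 mm. Origin: centre of its underside, on the table. The wet cans start standing in it, in a row along its x about 72 mm apart (some may be absent).
- carton: shallow cardboard carton tray with an orange stripe, fixed, 250 mm (its x) by 100 mm (y), floor top 4 mm above its origin, rim 14 mm high, walls 4 mm. Origin: centre of its underside, on the table. It takes three cans in a row along its x.
- dryer: fixed dryer: aluminium base, and at its far end a clear canopy on two side walls with a blower on top. Origin on the table below the shuttle's centre when the shuttle is fully out; +x is the direction in which the shuttle is pushed in.
- canopy (a point): middle of the front (dryer -x) edge of the clear canopy, on its underside, 90 mm above the table, 110 mm ahead of the dryer's origin; dryer axes. The canopy is 150 mm deep, 284 mm wide, 8 mm thick; on it stands a blower box, 90 to 140 mm behind this edge, to 133 mm above the table, with a round inlet to 183 mm. Side walls 12 mm thick at y = +-136 mm.
- shuttle (a joint): travel of the shuttle along the dryer's +x, m: 0 fully out (loading place), 0.16 fully home under the canopy (end stop). Friction about 3 N plus 8 N per m/s; it stays where it is left. It may start partly in.
- shuttle_floor (a point): centre of the shuttle's floor, on its upper face (22 mm above the table), moves with the shuttle; axes as the dryer's. The shuttle is a steel tray 100 mm (x) by 230 mm (y) outside with a rim 10 mm above its floor, walls 4 mm; it takes three cans in a row along y (centres about 72 mm apart).
- shuttle_post (a point): centre of the top of the shuttle's orange upright push post, 18 mm square and 90 mm tall, 130 mm before the tray's centre (towards dryer -x); this top is 108 mm above the table. The post is joined to the tray by a low bar; it stays outside the canopy.
- console: fixed grey switch box 90 x 90 x 100 mm with a yellow plate on top. Origin: centre of its underside, on the table.
- isolator (a joint): angle of the red rotary switch, rad: 0 = off, 1.3 = on (end stops at both); it turns clockwise seen from above from off to on, about a vertical axis in the middle of the box; friction about 0.1 N m, it stays where it is left. It starts off (within 0.08).
- isolator_grip (a point): grip point of the red switch handle, on its axis, 133 mm above the table. The handle is an upright bar 62 mm long (this point's x), 14 mm thick (its y), from 107 to 143 mm above the table; a white mark on top is at its -x end. The point turns with the handle; at 0 its x is the console's x.
- sanitiser: white sanitiser bottle, 60 mm diameter, 170 mm tall; bystander, loose. Origin: centre of its underside.
- ends: brass-coloured stack of can ends, 54 mm diameter, 40 mm tall; bystander, loose. Origin: centre of its underside.
- tallcan: tall terracotta and orange can, 66 mm diameter, 155 mm tall; bystander, loose. Origin: centre of its underside.
Not all that is in view belongs to the job. What is shaped like the can_c but purple is not meant.

How it is judged:
By the outcome, as a careful person would: the job done as asked, in the order asked, and still so for the second after the job is handed in, with the robot touching nothing.
Of can_a, can_b, can_c only 2 to 3 are there at a start; the rules pass over those that are not, and their reading is None.
At some moment in a run one of can_a, can_b, can_c may be knocked a few centimetres aside while the robot is not near it.
Once in a run the grip may slacken for a moment while it holds something.
It also fails if it takes over 210 s, if anything falls off the work surface, if the arm or the gripper's body presses on something with over 40 N, if the wrist force passes 120 N, or if a joint passes its speed limit or range.

## Working session

There is one attempt and no reset: what is moved stays moved. The work goes in short steps, Python scripts to look and compute and a tool call to move; the robot and the scene stay as the last step left them, time stands still between calls to the robot, and variables do not carry over. Pictures are saved under pics/ and viewed, at most 14 in all, crops included, and the job is handed in when it is done.

Besides the shell and the picture viewer there is one more tool, called after ">>>" as name(argument=value, ...) on one line, values as JSON. jog_arm: Moves the arm, as the interface text tells. Its arguments: {"type":"object","properties":{"fingers":{"type":"array","items":{"type":"number"}},"delta_pos":{"type":"array","items":{"type":"array","items":{"type":"number"}}},"turn":{"type":"array","items":{"type":"array","items":{"type":"number"}}},"force":{"type":"number"}},"required":["fingers","delta_pos","turn"]}

```bash
mkdir -p pics; ls; cat > h.py <<'E'
import numpy as np, cv2
from rig import sensors, capture, camera_model, sign_off
from scipy.spatial.transform import Rotation as Ro
def cloud(name):
    s=sensors.sense(); im,d=capture(name); m=camera_model(name); K=np.array(m["intrinsics"])
    v,u=np.mgrid[:d.shape[0],:d.shape[1]]
    P=np.stack([(u-K[0,2])/K[0,0]*d,(v-K[1,2])/K[1,1]*d,d],-1)
    if name=="wrist":
        T=np.array(m["tool_from_camera"]); P=P@T[:3,:3].T+T[:3,3]
        P=P@Ro.from_rotvec(s["eef_rot"]).as_matrix().T+s["tool_pos"]
    else: P=(P-np.array(m["t"]))@np.array(m["R"])
    P[d==0]=np.nan
    return im,P
def save(im,f): cv2.imwrite("pics/"+f,im[...,::-1])
E
python3 - <<'E'
from h import *
for n in("top","scene"):
    im,P=cloud(n); save(im,n+"1.png"); np.savez(n+"1.npz",im=im,P=P)
print(sensors.sense())
E
```

```text
pics
{'time': 0.1, 'joint_pos': array([-1.51280953e+00,  2.59289124e-01,  1.53594654e+00,  6.46688583e-07,
        1.34798626e+00, -2.02796532e-01]), 'joint_vel': array([ 0.00083998, -0.00254161, -0.00314543, -0.00011011,  0.00023903,
       -0.00120169]), 'tau': array([ 2.52582890e-03, -4.46972466e+01, -2.91247845e+01, -1.24440853e-04,
        6.23090164e-03,  4.10475877e-05]), 'tool_pos': array([ 0.1418052 , -0.53087705,  0.19585851]), 'eef_rot': array([-3.11331268e+00, -4.08266197e-01, -1.86031326e-04]), 'force': array([ 0.11137438, -0.38632533,  0.05389562]), 'wrist_torque': array([-5.89664247e-05,  3.63231302e-02, -3.72589417e-02]), 'gripper_force': 0.0, 'width': 0.08551791385078969}
```

View pics/top1.png

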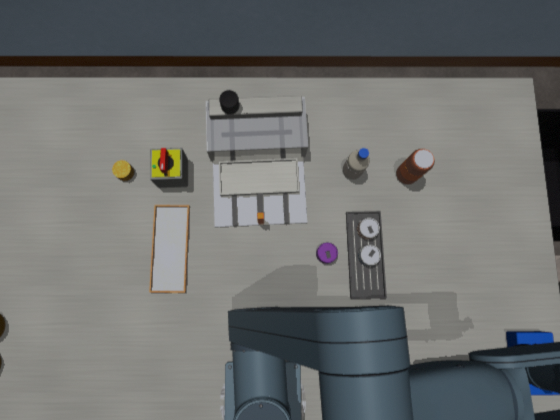

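View pics/scene1.png

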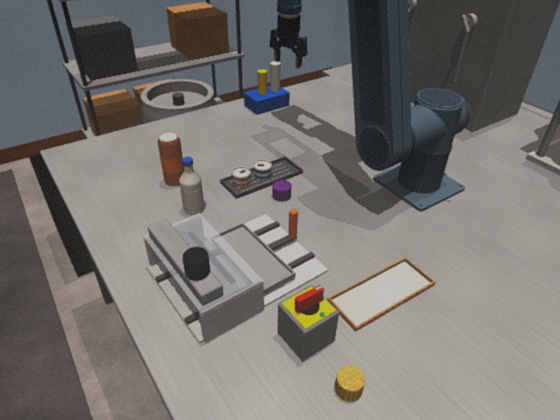

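The top view shows two cans in the drain tray, at (370,228) and (371,255). The third spot, about (371,282), is empty, and the purple look-alike stands outside at (327,253). The dryer is at (258,150), the post at (261,217), the console at (167,165) and the carton at (171,249). Bystanders: bottle (358,160), tall can (420,163), ends (122,170).

```bash
python3 - <<'E'
from h import *
D=np.load("top1.npz"); im,P=D["im"],D["P"]
def box(n,u0,v0,u1,v1,z0,z1):
    Q=P[v0:v1,u0:u1].reshape(-1,3); C=im[v0:v1,u0:u1].reshape(-1,3)
    k=(Q[:,2]>z0)&(Q[:,2]<z1); Q=Q[k]
    if len(Q)<5: print(n,"few",len(Q));return
    r=cv2.minAreaRect((Q[:,:2]*1000).astype(np.float32))
    print(n,len(Q),"rect mm",np.round(r[0],1),np.round(r[1],1),round(r[2],1),"z",np.round(np.percentile(Q[:,2],[5,50,95]),4),"mean",Q[:,:2].mean(0).round(4))
box("can1",350,214,392,242,.040,.06)
box("can2",350,242,392,268,.040,.06)
box("spot3",350,268,392,295,.03,.06)
box("purple",312,238,343,268,.035,.06)
box("drain",340,205,392,304,.009,.02)
box("carton",145,200,196,300,.009,.02)
box("post",250,205,272,230,.08,.12)
box("shuttlerim",212,155,303,202,.028,.04)
box("shuttlefloor",212,155,303,202,.015,.027)
box("console",140,140,195,195,.09,.105)
box("handle",140,140,195,195,.125,.16)
box("bottle",340,140,375,190,.05,.18)
box("tall",390,140,440,190,.05,.18)
box("ends",105,155,140,185,.03,.06)
box("canopy",200,90,315,165,.08,.105)
for u,v in((370,228),(371,255),(258,178),(165,160),(163,152),(261,217)): print(u,v,P[v,u].round(4),im[v,u])
E
python3 - <<'E'
import cv2
im=cv2.imread("pics/top1.png")
a=cv2.resize(im[200:305,305:400],None,fx=4,fy=4,interpolation=2); b=cv2.resize(im[135:200,140:195],None,fx=6,fy=6,interpolation=2)
import numpy as np
o=np.zeros((420,720,3),np.uint8); o[:a.shape[0],:a.shape[1]]=a; o[:b.shape[0],385:385+b.shape[1]]=b
cv2.imwrite("pics/crop1.png",o)
E
```

```text
can1 305 rect mm [ 466.1 -302.5] [55.1 55.5] 3.7 z [0.0407 0.0437 0.0488] mean [ 0.466  -0.3023]
can2 323 rect mm [ 389.3 -302. ] [56.6 55.9] 25.2 z [0.0408 0.0443 0.0483] mean [ 0.3889 -0.3021]
spot3 few 0
purple 320 rect mm [ 396.9 -182.3] [56.9 53.5] 89.2 z [0.0364 0.04   0.045 ] mean [ 0.3965 -0.1826]
drain 479 rect mm [ 394.  -295.8] [251.3 110.6] 3.1 z [0.0094 0.0133 0.0179] mean [ 0.3924 -0.297 ]
carton 564 rect mm [417.7 262.3] [258.2 122.5] 2.7 z [0.0092 0.0129 0.018 ] mean [0.4146 0.267 ]
post 54 rect mm [489.3   5. ] [16.2 16.5] 89.9 z [0.0893 0.1065 0.1092] mean [0.4888 0.0047]
shuttlerim 383 rect mm [617.9  21.3] [254.7 122.1] 87.3 z [0.0283 0.0317 0.0361] mean [0.6205 0.0133]
shuttlefloor 2374 rect mm [619.  13.] [263.5 142. ] 89.7 z [0.0173 0.0219 0.026 ] mean [0.6199 0.0101]
console 745 rect mm [638.7 264.9] [91.  90.3] 3.2 z [0.0953 0.1011 0.1044] mean [0.6348 0.2625]
handle 154 rect mm [639.2 265.2] [63.  15.9] 2.8 z [0.1283 0.142  0.1468] mean [0.6375 0.2641]
bottle 510 rect mm [ 642.8 -266.4] [59.3 56. ] 52.2 z [0.0609 0.1149 0.1705] mean [ 0.6364 -0.2618]
tall 773 rect mm [ 630.8 -428.2] [64.6 62.5] 63.1 z [0.064  0.1489 0.159 ] mean [ 0.6247 -0.4207]
ends 278 rect mm [641.4 406.9] [53.8 52.3] 54.7 z [0.0341 0.0392 0.044 ] mean [0.6402 0.4061]
canopy 3356 rect mm [755.   15.8] [152.3 284.2] 2.3 z [0.0936 0.098  0.1024] mean [0.7292 0.015 ]
370 228 [ 0.4647 -0.3045  0.0468] [79 79 79]
371 255 [ 0.3888 -0.304   0.0452] [83 82 83]
258 178 [0.6182 0.0116 0.0208] [164 163 158]
165 160 [0.6368 0.2589 0.1401] [72 18 12]
163 152 [0.657  0.2636 0.147 ] [169  34  26]
261 217 [0.4865 0.0023 0.1078] [167 112  44]
```

View pics/crop1.png

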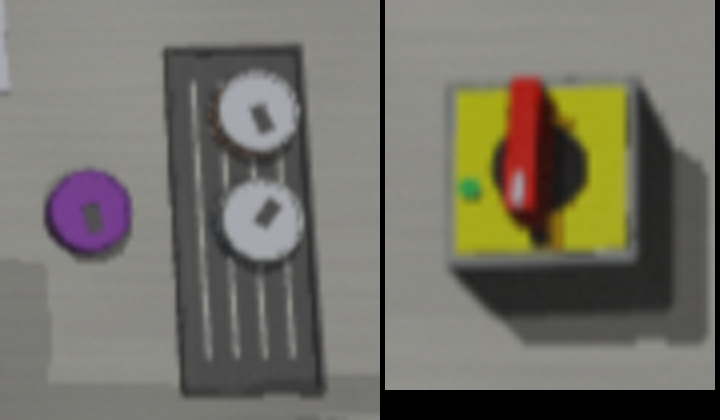

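Two sealed cans stand in the drain: the upper one at crop (257,108) is terracotta, and the other is at (262,220). The purple decoy outside the tray is not meant. The handle is along world x with its white mark at the near end, so it is off. The shuttle starts about 49 mm in, so I'll pull it fully out first.

>>> jog_arm(fingers=[-1,-1,-1,-1,-1,-1,-1,-1,-1,-1,-1,-1,-1,-1,-1], delta_pos=[[3.38,-3.06,0],[3.38,-3.06,0],[3.38,-3.06,0],[3.38,-3.06,0],[3.38,-3.06,0],[3.38,-3.06,0],[3.38,-3.06,0],[3.38,-3.06,0],[3.38,-3.06,0],[3.38,-3.06,0],[3.38,-3.06,0],[3.38,-3.06,0],[3.38,-3.06,0],[3.38,-3.06,0],[0,0,0]], turn=[[0,0,0],[0,0,0],[0,0,0],[0,0,0],[0,0,0],[0,0,0],[0,0,0],[0,0,0],[0,0,0],[0,0,0],[0,0,0],[0,0,0],[0,0,0],[0,0,0],[0,0,0]], force=30)

```text
time: 1.98
tool_pos: [0.4893, 0.007, 0.1961]
eef_rot: [-3.113, -0.415, 0.001]
force: [-0.5, 0.5, -0.1]
width: 0.0855
gripper_force: 0.0
```

>>> jog_arm(fingers=[-1,-1,-1,-1,-1,-1,-1,-1,-1,-1,-1,-1,-1,-1,-1,-1,-1], delta_pos=[[0,0,0],[0,0,0],[0,0,0],[0,0,0],[0,0,0],[0,0,0],[0,0,0],[0,0,0],[0,0,0],[0,0,0],[0,0,0],[0,0,0],[0,0,0],[0,0,0],[0,0,0],[0,0,0],[0,0,0]], turn=[[0,0,-10.5],[0,0,-10.5],[0,0,-10.5],[0,0,-10.5],[0,0,-10.5],[0,0,-10.5],[0,0,-10.5],[0,0,-10.5],[0,0,-10.5],[0,0,-10.5],[0,0,-10.5],[0,0,-10.5],[0,0,-10.5],[0,0,-10.5],[0,0,-10.5],[0,0,-9.9],[0,0,0]])

```text
time: 4.1
tool_pos: [0.4879, 0.0037, 0.1964]
eef_rot: [0.06, -3.14, 0.0]
force: [0.3, -0.8, 0.4]
width: 0.0856
gripper_force: 0.0
```

```bash
cat >> h.py <<'E'
U=np.array([.9992,.0406]); V=np.array([-.0406,.9992])
def go(*targets):
    """tool-frame deltas (cm) and z turn (deg) from the present pose through world targets"""
    s=sensors.sense(); R=Ro.from_rotvec(s["eef_rot"]); p=s["tool_pos"]
    x=R.as_matrix()[:,0]; yaw=np.degrees(np.arctan2(x[1],x[0]))%360
    print("t",round(s["time"],2),"p",p.round(4),"yaw",yaw.round(2),"tilt z",R.as_matrix()[:2,2].round(4),"F",s["force"].round(1),"w",round(s["width"],4),"g",round(s["gripper_force"],1))
    for q in targets:
        q=np.array(q); print(q.round(4),"->",(R.inv().apply(q-p)*100).round(2)); p=q
E
python3 - <<'E'
from h import *
print(np.round(camera_model("wrist")["tool_from_camera"],3))
im,P=cloud("wrist"); np.savez("w1.npz",im=im,P=P)
def ob(n,k):
    Q=P[k]; r=cv2.minAreaRect((Q[:,:2]*1000).astype(np.float32)); print(n,len(Q),np.round(r[0],1),np.round(r[1],1),round(r[2],1))
ob("post",(P[...,2]>.1)&(P[...,2]<.115)&(abs(P[...,0]-.489)<.03)&(abs(P[...,1]-.005)<.03))
go((.489,.005,.2),(.489,.005,.08))
print(sensors.sense()["joint_pos"].round(2))
E
```

```text
[[-0.    -0.961 -0.276  0.069]
 [ 1.    -0.    -0.     0.   ]
 [ 0.    -0.276  0.961 -0.177]
 [ 0.     0.     0.     1.   ]]
post 431 [493.1   5.6] [18.5 17.6] 2.4
t 4.15 p [0.488  0.0038 0.1964] yaw 182.09 tilt z [-0.0007 -0.0001] F [-0.7 -0.2 -0.2] w 0.0855 g 0.0
[0.489 0.005 0.2  ] -> [-0.1   0.11 -0.36]
[0.489 0.005 0.08 ] -> [-1.0e-02  0.0e+00  1.2e+01]
[-0.22  0.15  1.68 -0.    1.32 -1.83]
```

>>> jog_arm(fingers=[-1,-1,-1,-1,1,1,1,1,1,1], delta_pos=[[-0.3,0.15,4],[0,0,4],[0,0,3.8],[0,0,0],[0,0,0],[0,0,0],[0,0,0],[0,0,0],[0,0,0],[0,0,0]], turn=[[0,0,0],[0,0,0],[0,0,0],[0,0,0],[0,0,0],[0,0,0],[0,0,0],[0,0,0],[0,0,0],[0,0,0]], force=40)

```text
time: 5.4
tool_pos: [0.4915, 0.0062, 0.0787]
eef_rot: [-0.064, 3.141, -0.0]
force: [-0.0, 0.8, -0.1]
width: -0.0002
gripper_force: 0.0
```

>>> jog_arm(fingers=[1,1,1,1,1,1,1,1], delta_pos=[[0.3,0,0],[0.6,0,0],[0.8,0,0],[0.8,0,0],[0.8,0,0],[0.8,0,0],[0.4,0,0],[0,0,0]], turn=[[0,0,0],[0,0,0],[0,0,0],[0,0,0],[0,0,0],[0,0,0],[0,0,0],[0,0,0]])

```text
time: 6.4
tool_pos: [0.4464, 0.0043, 0.0787]
eef_rot: [-0.064, 3.141, -0.0]
force: [1.0, 0.2, -0.6]
width: 0.0001
gripper_force: 0.0
```

```bash
python3 - <<'E'
from h import *
im,P=cloud("scene"); save(im[180:360,120:360],"s2.png"); 
im2,P2=cloud("wrist"); save(im2,"w2.png")
a=cv2.resize(im[180:330,200:360],(560,525)); save(a,"s2.png")
for n,Q in(("s",P),("w",P2)):
    k=(Q[...,2]>.095)&(Q[...,2]<.115)&(abs(Q[...,0]-.48)<.08)&(abs(Q[...,1]-.005)<.03)
    print(n,k.sum(),np.nanmedian(Q[k],0) if k.any() else "")
E
```

```text
s 64 [0.49643874 0.009332   0.10539875]
w 120 [0.49615634 0.0066661  0.10779003]
```

View pics/s2.png

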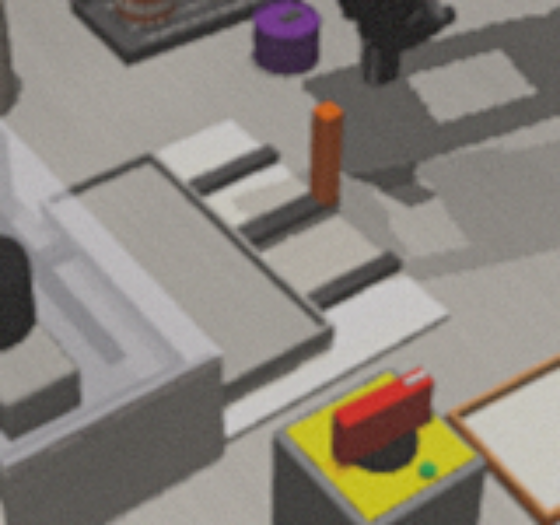

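View pics/w2.png

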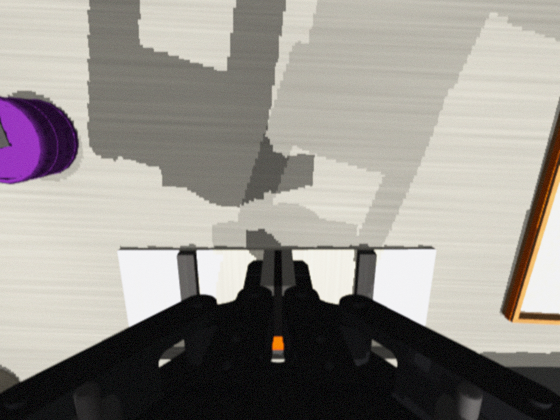

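```bash
python3 - <<'E'
from h import *
def post(n,im,P):
    for z0,z1 in((.1,.115),(.06,.1)):
        k=(P[...,2]>z0)&(P[...,2]<z1)&(abs(P[...,0]-.49)<.04)&(abs(P[...,1]-.005)<.03)&(im[...,0]>1.5*im[...,2])
        Q=P[k]
        if len(Q)>4: print(n,len(Q),Q.min(0).round(4),Q.max(0).round(4))
for f in("top1","scene1","w1"):
    D=np.load(f+".npz"); post(f,D["im"],D["P"])
for n in("top","scene","wrist"): post(n,*cloud(n))
go()
E
```

```text
top1 46 [ 0.4811 -0.0031  0.1001] [0.4976 0.0131 0.1107]
top1 11 [ 4.811e-01 -2.000e-04  6.930e-02] [0.4829 0.0109 0.0993]
scene1 44 [ 0.4838 -0.0014  0.1001] [0.503  0.0174 0.1099]
scene1 100 [ 4.844e-01 -3.000e-04  6.000e-02] [0.504  0.0169 0.0999]
w1 428 [ 0.4837 -0.0034  0.1004] [0.5026 0.0146 0.11  ]
w1 165 [ 0.4837 -0.0036  0.0607] [0.4871 0.0131 0.1   ]
scene 48 [ 0.4844 -0.004   0.1   ] [0.5037 0.0155 0.1094]
scene 97 [0.4842 0.0008 0.0601] [0.5046 0.0161 0.0993]
wrist 121 [0.4917 0.0042 0.1061] [0.5015 0.0093 0.1092]
t 6.65 p [0.4468 0.0043 0.0786] yaw 182.34 tilt z [ 0.0002 -0.    ] F [-0.8 -0.1 -0.3] w 0.0 g 0.0
```

```bash
python3 - <<'E'
from h import *
def proj(n,X):
    m=camera_model(n); K=np.array(m["intrinsics"])
    if n=="wrist":
        s=sensors.sense();T=np.linalg.inv(np.array(m["tool_from_camera"]))
        t=Ro.from_rotvec(s["eef_rot"]).inv().apply(np.array(X)-s["tool_pos"]); c=T[:3,:3]@t+T[:3,3]
    else: c=np.array(m["R"])@X+np.array(m["t"])
    q=K@c; return (q[:2]/q[2]).round(1)
p=sensors.sense()["tool_pos"]
print("scene tcp",proj("scene",p),"crop",(proj("scene",p)-[200,180])*3.5,"post",(proj("scene",np.array([.4925,.006,.108]))-[200,180])*3.5)
print("wrist tcp",proj("wrist",p),"post",proj("wrist",[.4925,.006,.108]))
im,P=cloud("scene")
k=(P[...,2]<.3)&(P[...,2]>.05)&(abs(P[...,0]-.44)<.1)&(abs(P[...,1])<.08)&(im.max(-1)<70)
Q=P[k]; print(k.sum(),np.percentile(Q,[1,5,25,50],axis=0).round(3)); print("lowest",Q[Q[:,2]<np.percentile(Q[:,2],8)].mean(0).round(4))
E
```

```text
scene tcp [306.9 212.8] crop [374.15 114.8 ] post [326.9 105.7]
wrist tcp [276.8 239.5] post [276.5 337.6]
1416 [[ 0.427 -0.047  0.125]
 [ 0.438 -0.034  0.143]
 [ 0.454  0.008  0.19 ]
 [ 0.46   0.023  0.222]]
lowest [0.4547 0.0114 0.1391]
```

```bash
python3 - <<'E'
from h import *
im,P=cloud("wrist"); s=sensors.sense()
T=(P-s["tool_pos"])@Ro.from_rotvec(s["eef_rot"]).as_matrix()
k=(abs(T[...,0])<.03)&(abs(T[...,1])<.03)&(T[...,2]<.03)&(im.max(-1)<60)
Q=T[k]; print(k.sum(),"tool z pct",np.percentile(Q[:,2],[50,90,97,99.5]).round(4))
for a in range(-12,2):
    q=Q[(Q[:,2]>a*.01)&(Q[:,2]<=a*.01+.01)]
    if len(q): print(a,len(q),q.min(0).round(3),q.max(0).round(3))
im,P=cloud("scene")
T=(P-s["tool_pos"])@Ro.from_rotvec(s["eef_rot"]).as_matrix()
k=(abs(T[...,0])<.03)&(abs(T[...,1])<.03)&(T[...,2]<.07)&(T[...,2]>-.15)
Q=T[k]
for a in range(-12,8):
    q=Q[(Q[:,2]>a*.01)&(Q[:,2]<=a*.01+.01)]
    if len(q): print("s",a,len(q),q.min(0).round(3),q.max(0).round(3))
E
```

```text
27232 tool z pct [-0.1122 -0.0795 -0.0557 -0.0436]
-12 5212 [ 0.007 -0.026 -0.12 ] [ 0.017  0.027 -0.11 ]
-11 2636 [ 0.002 -0.03  -0.11 ] [ 0.017  0.03  -0.1  ]
-10 3853 [-0.01 -0.03 -0.1 ] [ 0.016  0.03  -0.09 ]
-9 3523 [-0.013 -0.03  -0.09 ] [ 0.013  0.03  -0.08 ]
-8 1142 [-0.014 -0.029 -0.08 ] [ 0.013  0.029 -0.07 ]
-7 572 [ 0.005 -0.013 -0.07 ] [ 0.011  0.014 -0.06 ]
-6 639 [ 0.005 -0.013 -0.06 ] [ 0.01   0.014 -0.05 ]
-5 429 [ 0.005 -0.013 -0.05 ] [ 0.01   0.014 -0.04 ]
-4 31 [ 0.009 -0.004 -0.04 ] [ 0.01   0.006 -0.037]
s -12 47 [-0.02  -0.014 -0.12 ] [ 0.001  0.029 -0.11 ]
s -11 51 [-0.019 -0.025 -0.11 ] [ 0.016  0.018 -0.1  ]
s -10 49 [-0.018 -0.03  -0.1  ] [ 0.014  0.029 -0.09 ]
s -9 64 [-0.018 -0.029 -0.089] [ 0.008  0.03  -0.08 ]
s -8 26 [-0.015 -0.027 -0.08 ] [-0.007  0.019 -0.071]
s -7 36 [-0.015 -0.007 -0.07 ] [ 0.005  0.016 -0.06 ]
s -6 34 [-0.014 -0.014 -0.059] [ 0.006  0.015 -0.05 ]
s -5 31 [-0.015 -0.015 -0.05 ] [ 0.003  0.014 -0.04 ]
s -4 6 [-0.011 -0.006 -0.038] [ 0.003  0.007 -0.032]
```

The fingertips in both cameras end about 36 mm short of the reported TCP, and the post has not moved. I'll work with a tip offset of -36 mm along the tool's z.

>>> jog_arm(fingers=[-1,-1,-1,-1,-1,-1,-1,1,1,1,1,1,1], delta_pos=[[0,0,0],[0,0,0],[0,0,0],[-2.3,0,0],[-2.27,0,0],[0,0,2.3],[0,0,2.2],[0,0,0],[0,0,0],[0,0,0],[0,0,0],[0,0,0],[0,0,0]], turn=[[0,0,0],[0,0,0],[0,0,0],[0,0,0],[0,0,0],[0,0,0],[0,0,0],[0,0,0],[0,0,0],[0,0,0],[0,0,0],[0,0,0],[0,0,0]], force=40)

```text
time: 8.43
tool_pos: [0.4931, 0.0051, 0.0346]
eef_rot: [-0.065, 3.139, -0.003]
force: [-0.6, -5.5, 4.7]
width: 0.0172
gripper_force: 42.1
```

>>> jog_arm(fingers=[1,1,1,1,1,1,1,1], delta_pos=[[0.3,0,0],[0.7,0,0],[0.9,0,0],[0.9,0,0],[0.9,0,0],[0.6,0,0],[0.4,0,0],[0,0,0]], turn=[[0,0,0],[0,0,0],[0,0,0],[0,0,0],[0,0,0],[0,0,0],[0,0,0],[0,0,0]])

```text
time: 9.43
tool_pos: [0.4464, 0.003, 0.0346]
eef_rot: [-0.064, 3.138, -0.003]
force: [0.2, -6.6, 4.7]
width: 0.0171
gripper_force: 42.0
```

>>> jog_arm(fingers=[1,1,1,1], delta_pos=[[0.3,0,0],[0.3,0,0],[0.3,0,0],[0,0,0]], turn=[[0,0,0],[0,0,0],[0,0,0],[0,0,0]])

```text
time: 9.93
tool_pos: [0.4449, 0.0029, 0.0348]
eef_rot: [-0.061, 3.125, -0.003]
force: [22.7, -0.2, -20.8]
width: 0.0179
gripper_force: 40.8
```

>>> jog_arm(fingers=[-1,-1,-1,-1,-1,-1,-1,-1,-1,-1,-1,-1], delta_pos=[[0,0,0],[-0.3,0,0],[0,0,0],[0,0,-5],[0,0,-6],[0,-5,0],[0,-5,0],[0,-5,0],[0,-5,0],[0,-5,0],[0,-5,0],[0,0,0]], turn=[[0,0,0],[0,0,0],[0,0,0],[0,0,0],[0,0,0],[0,0,0],[0,0,0],[0,0,0],[0,0,0],[0,0,0],[0,0,0],[0,0,0]], force=30)

```text
time: 11.42
tool_pos: [0.4512, -0.299, 0.1433]
eef_rot: [0.058, -3.141, 0.001]
force: [0.2, -0.4, -0.8]
width: 0.0854
gripper_force: 0.0
```

```bash
cat >> h.py <<'E'
def cans(im,P,z0,z1,x0,x1,y0,y1):
    """circles of horizontal tops between heights z0,z1 in a world box"""
    k=((P[...,2]>z0)&(P[...,2]<z1)&(P[...,0]>x0)&(P[...,0]<x1)&(P[...,1]>y0)&(P[...,1]<y1)).astype(np.uint8)
    n,L=cv2.connectedComponents(cv2.erode(k,np.ones((3,3))))
    for i in range(1,n):
        Q=P[L==i]
        if len(Q)>60:
            c,r=cv2.minEnclosingCircle((Q[:,:2]*1000).astype(np.float32)); v,u=np.argwhere(L==i).mean(0)
            print("top",len(Q),"c",np.round(c,1),"r",round(r,1),"z",np.median(Q[:,2]).round(4),"px",int(u),int(v))
E
python3 - <<'E'
from h import *
im,P=cloud("wrist"); save(im,"w3.png"); np.savez("w3.npz",im=im,P=P)
cans(im,P,.040,.055,.3,.55,-.4,-.22)
go()
im,P=cloud("top"); cans(im,P,.040,.055,.3,.55,-.4,-.22)
E
```

```text
top 3366 c [ 391.8 -301.6] r 27.8 z 0.0438 px 276 129
top 2722 c [ 468.5 -302.3] r 28.0 z 0.0437 px 273 216
t 11.47 p [ 0.4509 -0.2968  0.1431] yaw 182.19 tilt z [-0.0007  0.001 ] F [-0.1  1.1 -0.6] w 0.0854 g 0.0
```

View pics/w3.png

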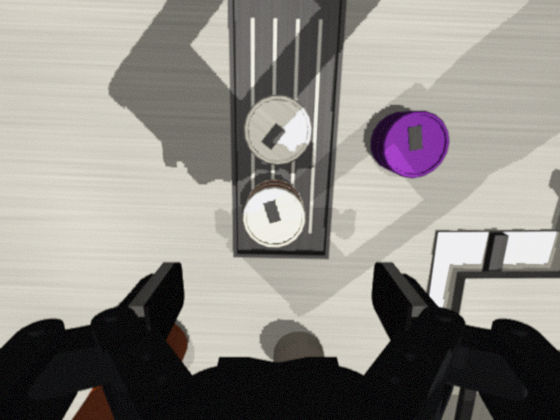

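The wrist view shows the near can at (276,129) and the far terracotta can at (273,216), both upright, with the purple decoy at (415,143). Picking the far one.

>>> jog_arm(fingers=[-1,-1,-1,-1,-1,-1,0.8,0.8,0.8,0.8,0.8,0.8], delta_pos=[[-1.75,-0.45,0],[0,0,5],[0,0,5],[0,0,4],[0,0,2.7],[0,0,0],[0,0,0],[0,0,0],[0,0,0],[0,0,0],[0,0,0],[0,0,0]], turn=[[0,0,0],[0,0,0],[0,0,0],[0,0,0],[0,0,0],[0,0,0],[0,0,0],[0,0,0],[0,0,0],[0,0,0],[0,0,0],[0,0,0]], force=25)

```text
time: 13.02
tool_pos: [0.4705, -0.3003, -0.0214]
eef_rot: [-0.064, 3.138, -0.003]
force: [0.0, 2.2, 7.1]
width: 0.0572
gripper_force: 27.4
```

```bash
python3 - <<'E'
from h import *
go()
im,P=cloud("scene"); save(cv2.resize(im[120:230,200:330],(780,600)) if 0 else cv2.resize(im[130:220,210:330],(720,540)),"s4.png")
E
```

```text
t 13.03 p [ 0.4705 -0.3003 -0.0214] yaw 182.34 tilt z [ 0.0028 -0.0021] F [0.  2.2 7.1] w 0.0572 g 27.4
```

View pics/s4.png

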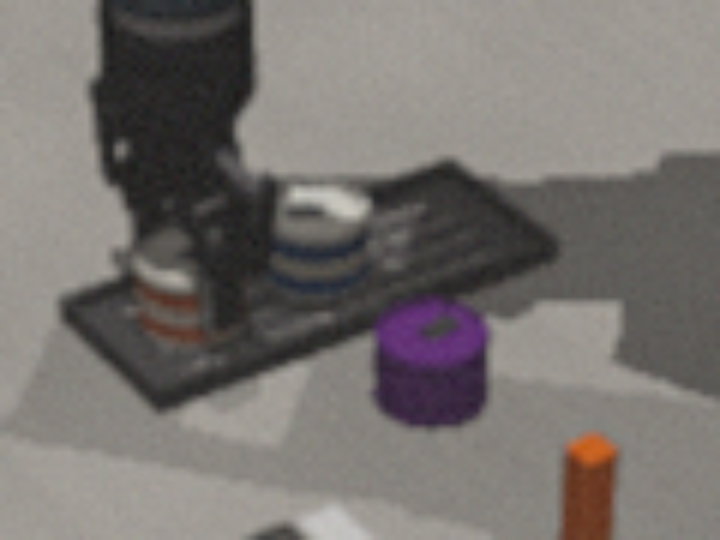

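Blue (can_c) remains in the drain and terracotta (can_a) is gripped. Lifting it and carrying it over.

>>> jog_arm(fingers=[0.8,0.8,0.8,0.8,0.8,0.8,0.8,0.8,0.8,0.8,0.8], delta_pos=[[0,0,-1.5],[0,0,-3.5],[0,0,-5],[0,0,-2],[-1.7,4,0],[-1.7,4,0],[-1.7,4,0],[-1.7,4,0],[-1.7,4,0],[-1.7,4,0],[0,0,0]], turn=[[0,0,0],[0,0,0],[0,0,0],[0,0,0],[0,0,0],[0,0,0],[0,0,0],[0,0,0],[0,0,0],[0,0,0],[0,0,0]])

```text
time: 14.45
tool_pos: [0.5618, -0.0528, 0.0975]
eef_rot: [-0.07, 3.14, 0.001]
force: [-0.4, 0.0, -1.1]
width: 0.0573
gripper_force: 27.4
```

```bash
python3 - <<'E'
from h import *
go((.5775,-.0507,.096),(.5775,-.0507,-.002))
im,P=cloud("top")
k=(P[...,2]>.08)&(P[...,2]<.115)&(abs(P[...,0]-.445)<.03)&(abs(P[...,1]-.005)<.03)&(im[...,0]>1.5*im[...,2])
print("post",k.sum(),np.median(P[k],0))
E
```

```text
t 14.45 p [ 0.5618 -0.0528  0.0975] yaw 182.56 tilt z [0.0009 0.0004] F [-0.4  0.  -1.1] w 0.0573 g 27.4
[ 0.5775 -0.0507  0.096 ] -> [-1.58  0.14  0.16]
[ 0.5775 -0.0507 -0.002 ] -> [ 0.01 -0.    9.8 ]
post 0 [nan nan nan]
  return _methods._mean(a, axis=axis, dtype=dtype,
  ret = um.true_divide(
```

>>> jog_arm(fingers=[0.8,0.8,0.8,0.8,0.8,0.8,0.8,0.8], delta_pos=[[-1.58,0.14,0],[0,0,4],[0,0,3],[0,0,1.5],[0,0,0.6],[0,0,0.4],[0,0,0.3],[0,0,0]], turn=[[0,0,0],[0,0,0],[0,0,0],[0,0,0],[0,0,0],[0,0,0],[0,0,0],[0,0,0]])

```text
time: 15.5
tool_pos: [0.5773, -0.0535, -0.001]
eef_rot: [-0.064, 3.14, -0.0]
force: [-0.8, -0.0, -1.5]
width: 0.0576
gripper_force: 27.5
```

>>> jog_arm(fingers=[0.8,0.8,0.8], delta_pos=[[0,0,0.12],[0,0,0.12],[0,0,0]], turn=[[0,0,0],[0,0,0],[0,0,0]])

```text
time: 15.88
tool_pos: [0.5773, -0.0535, -0.0034]
eef_rot: [-0.064, 3.14, -0.0]
force: [-1.5, 0.6, 2.3]
width: 0.0576
gripper_force: 27.6
```

>>> jog_arm(fingers=[-1,-1,-1,-1,-1,-1,-1,-1,-1,-1,-1,-1,-1], delta_pos=[[0,0,0],[0,0,0],[0,0,0],[0,0,-2],[0,0,-5],[0,0,-5],[3.2,-4,0],[3.2,-4,0],[3.2,-4,0],[3.2,-4,0],[3.2,-4,0],[3.2,-4,0],[0,0,0]], turn=[[0,0,0],[0,0,0],[0,0,0],[0,0,0],[0,0,0],[0,0,0],[0,0,0],[0,0,0],[0,0,0],[0,0,0],[0,0,0],[0,0,0],[0,0,0]])

```text
time: 17.5
tool_pos: [0.3932, -0.304, 0.1163]
eef_rot: [0.056, -3.141, 0.002]
force: [-0.2, -0.4, 0.0]
width: 0.0856
gripper_force: 0.0
```

```bash
python3 - <<'E'
from h import *
im,P=cloud("wrist"); cans(im,P,.040,.055,.3,.55,-.4,-.22)
im,P=cloud("top"); cans(im,P,.055,.075,.5,.65,-.12,.13); cans(im,P,.040,.055,.3,.55,-.4,-.22)
k=(P[...,2]>.08)&(P[...,2]<.115)&(abs(P[...,0]-.445)<.03)&(abs(P[...,1]-.005)<.03)&(im[...,0]>1.5*im[...,2])
print("post",k.sum(),P[k].min(0),P[k].max(0))
go((.3935,-.302,.116),(.3935,-.302,-.023))
E
```

```text
top 3395 c [ 391.2 -301.5] r 27.8 z 0.0437 px 279 204
top 214 c [572.6 -54. ] r 25.6 z 0.0618 px 281 189
post 52 [ 0.43231425 -0.00565985  0.08147214] [0.44902141 0.01038985 0.11285566]
t 17.6 p [ 0.3947 -0.3013  0.1162] yaw 182.23 tilt z [0.0001 0.0005] F [1.2 0.8 0. ] w 0.0854 g 0.0
[ 0.3935 -0.302   0.116 ] -> [ 0.12 -0.06  0.02]
[ 0.3935 -0.302  -0.023 ] -> [ 0.00e+00 -1.00e-02  1.39e+01]
```

>>> jog_arm(fingers=[-1,-1,-1,-1,-1,0.8,0.8,0.8,0.8,0.8,0.8], delta_pos=[[0.12,-0.06,2],[0,0,5],[0,0,4.5],[0,0,2.4],[0,0,0],[0,0,0],[0,0,0],[0,0,0],[0,0,0],[0,0,0],[0,0,0]], turn=[[0,0,0],[0,0,0],[0,0,0],[0,0,0],[0,0,0],[0,0,0],[0,0,0],[0,0,0],[0,0,0],[0,0,0],[0,0,0]])

```text
time: 18.98
tool_pos: [0.395, -0.3024, -0.0213]
eef_rot: [-0.064, 3.139, -0.003]
force: [1.6, 3.2, 7.6]
width: 0.0575
gripper_force: 27.2
```

>>> jog_arm(fingers=[0.8,0.8,0.8,0.8,0.8,0.8,0.8,0.8,0.8,0.8,0.8,0.8,0.8], delta_pos=[[0,0,-1.5],[0,0,-3.5],[0,0,-5],[0,0,-5],[-2.4,4.5,0],[-2.4,4.5,0],[-2.4,4.5,0],[-2.4,4.5,0],[-2.4,4.5,0],[-2.4,4.5,0],[-2.4,4.5,0],[-2.4,4.5,0],[0,0,0]], turn=[[0,0,0],[0,0,0],[0,0,0],[0,0,0],[0,0,0],[0,0,0],[0,0,0],[0,0,0],[0,0,0],[0,0,0],[0,0,0],[0,0,0],[0,0,0]])

```text
time: 20.6
tool_pos: [0.5717, 0.0688, 0.128]
eef_rot: [-0.071, 3.14, 0.001]
force: [-0.2, -0.5, -2.1]
width: 0.0571
gripper_force: 27.5
```

```bash
python3 - <<'E'
from h import *
go((.574,.0693,.127),(.574,.0693,-.0))
E
```

```text
t 20.6 p [0.5717 0.0688 0.128 ] yaw 182.58 tilt z [0.0011 0.0006] F [-0.2 -0.5 -2.1] w 0.0571 g 27.5
[0.574  0.0693 0.127 ] -> [-0.23  0.04  0.1 ]
[ 0.574   0.0693 -0.    ] -> [ 1.00e-02 -1.00e-02  1.27e+01]
```

>>> jog_arm(fingers=[0.8,0.8,0.8,0.8,0.8,0.8,0.8,0.8,0.8,-1,-1,-1,-1,-1,-1], delta_pos=[[-0.2,0,5],[0,0,4.5],[0,0,2],[0,0,0.8],[0,0,0.4],[0,0,0.2],[0,0,0.15],[0,0,0.05],[0,0,0],[0,0,0],[0,0,0],[0,0,0],[0,0,-2],[0,0,-5],[0,0,-4]], turn=[[0,0,0],[0,0,0],[0,0,0],[0,0,0],[0,0,0],[0,0,0],[0,0,0],[0,0,0],[0,0,0],[0,0,0],[0,0,0],[0,0,0],[0,0,0],[0,0,0],[0,0,0]])

```text
time: 22.48
tool_pos: [0.5731, 0.0658, 0.1077]
eef_rot: [-0.064, 3.14, -0.0]
force: [0.5, 0.1, 0.5]
width: 0.0852
gripper_force: 0.0
```

>>> jog_arm(fingers=[-1,-1,-1,-1], delta_pos=[[4.5,-2.2,0],[4.5,-2,0],[4,-2,0],[0,0,0]], turn=[[0,0,0],[0,0,0],[0,0,0],[0,0,0]])

```text
time: 22.98
tool_pos: [0.4428, -0.002, 0.1061]
eef_rot: [0.061, -3.139, -0.0]
force: [0.7, 0.4, -1.2]
width: 0.0851
gripper_force: 0.0
```

```bash
python3 - <<'E'
from h import *
go((.4445,.004,.1),(.4445,.004,.042))
im,P=cloud("top"); cans(im,P,.054,.075,.5,.65,-.12,.13); cans(im,P,.03,.055,.3,.55,-.4,-.1)
k=(P[...,2]>.08)&(P[...,2]<.115)&(abs(P[...,0]-.445)<.03)&(abs(P[...,1]-.005)<.03)&(im[...,0]>1.5*im[...,2])
print("post",k.sum(),P[k].min(0) if k.any() else 0)
im,P=cloud("wrist"); save(im,"w5.png"); cans(im,P,.055,.075,.5,.65,-.12,.13)
k=(P[...,2]>.1)&(P[...,2]<.115)&(abs(P[...,0]-.445)<.03)&(abs(P[...,1]-.005)<.03)&(im[...,0]>1.5*im[...,2])
print("post",k.sum(),P[k].min(0),P[k].max(0))
E
```

```text
t 22.98 p [ 0.4428 -0.002   0.1061] yaw 182.23 tilt z [-0.0017  0.0001] F [ 0.7  0.4 -1.2] w 0.0851 g 0.0
[0.4445 0.004  0.1   ] -> [-0.2   0.59  0.61]
[0.4445 0.004  0.042 ] -> [-0.01 -0.    5.8 ]
top 256 c [ 396.4 -181.8] r 26.1 z 0.0397 px 327 252
post 0 0
top 1605 c [566.6 -52.1] r 26.5 z 0.0617 px 207 349
top 1612 c [558.9  63. ] r 25.7 z 0.0616 px 352 348
post 886 [ 0.43475411 -0.00559657  0.10002256] [0.45322447 0.01233605 0.11002026]
```

View pics/w5.png

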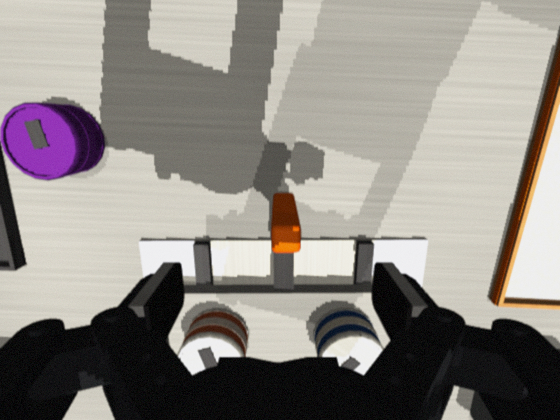

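>>> jog_arm(fingers=[-1,-1,-1,1,1,1,1,1,1], delta_pos=[[-0.12,0.54,2],[0,0,5],[0,0,0],[0,0,0],[0,0,0],[0,0,0],[0,0,0],[0,0,0],[0,0,0]], turn=[[0,0,0],[0,0,0],[0,0,0],[0,0,0],[0,0,0],[0,0,0],[0,0,0],[0,0,0],[0,0,0]], force=50)

```text
time: 24.2
tool_pos: [0.4476, 0.0031, 0.0373]
eef_rot: [-0.064, 3.139, -0.003]
force: [-1.2, -4.8, 5.8]
width: 0.0173
gripper_force: 50.0
```

>>> jog_arm(fingers=[1,1,1,1,1,1,1,1,1,1,1,1,1,1,1,1,1,1,1,1], delta_pos=[[-0.2,0,0],[-0.4,0,0],[-0.6,0,0],[-0.8,0,0],[-1,0,0],[-1,0,0],[-1,0,0],[-1,0,0],[-1,0,0],[-1,0,0],[-1,0,0],[-1,0,0],[-1,0,0],[-1,0,0],[-1,0,0],[-0.8,0,0],[-0.6,0,0],[-0.3,0,0],[-0.2,0,0],[0,0,0]], turn=[[0,0,0],[0,0,0],[0,0,0],[0,0,0],[0,0,0],[0,0,0],[0,0,0],[0,0,0],[0,0,0],[0,0,0],[0,0,0],[0,0,0],[0,0,0],[0,0,0],[0,0,0],[0,0,0],[0,0,0],[0,0,0],[0,0,0],[0,0,0]])

```text
time: 26.7
tool_pos: [0.5961, 0.0096, 0.0373]
eef_rot: [-0.064, 3.139, -0.001]
force: [-1.1, -2.4, 5.5]
width: 0.0174
gripper_force: 49.9
```

>>> jog_arm(fingers=[1,1,1,1,1], delta_pos=[[-0.25,0,0],[-0.25,0,0],[-0.25,0,0],[-0.15,0,0],[0,0,0]], turn=[[0,0,0],[0,0,0],[0,0,0],[0,0,0],[0,0,0]])

```text
time: 27.32
tool_pos: [0.6049, 0.0099, 0.0373]
eef_rot: [-0.064, 3.14, -0.001]
force: [-1.7, -1.4, 5.6]
width: 0.0178
gripper_force: 49.8
```

>>> jog_arm(fingers=[1,1,1,1,1], delta_pos=[[-0.2,0,0],[-0.2,0,0],[-0.2,0,0],[-0.2,0,0],[0,0,0]], turn=[[0,0,0],[0,0,0],[0,0,0],[0,0,0],[0,0,0]])

```text
time: 27.95
tool_pos: [0.6066, 0.0101, 0.0372]
eef_rot: [0.065, -3.13, 0.001]
force: [-20.2, -4.1, 18.8]
width: 0.0171
gripper_force: 51.5
```

>>> jog_arm(fingers=[-1,-1,-1,-1,-1,-1,-1,-1,-1,-1,-1,-1], delta_pos=[[0.5,0,0],[0,0,0],[0,0,0],[0,0,-5],[0,0,-6.3],[0,5.1,0],[0,5.1,0],[0,5.1,0],[0,5.1,0],[0,5,0],[0,0,0],[0,0,0]], turn=[[0,0,0],[0,0,0],[0,0,0],[0,0,0],[0,0,0],[0,0,0],[0,0,0],[0,0,0],[0,0,0],[0,0,0],[0,0,0],[0,0,0]])

```text
time: 29.45
tool_pos: [0.597, 0.2643, 0.1483]
eef_rot: [0.066, -3.141, 0.001]
force: [-0.5, 0.1, -0.2]
width: 0.0854
gripper_force: 0.0
```

```bash
python3 - <<'E'
from h import *
go()
im,P=cloud("wrist"); np.savez("w6.npz",im=im,P=P)
b=(abs(P[...,0]-.64)<.07)&(abs(P[...,1]-.265)<.07)
for n,k in(("handle",b&(P[...,2]>.125)&(P[...,2]<.15)&(im[...,0]>1.3*im[...,2])),("box",b&(P[...,2]>.094)&(P[...,2]<.106))):
    Q=P[k]; r=cv2.minAreaRect((Q[:,:2]*1000).astype(np.float32)); print(n,len(Q),np.round(r[0],1),np.round(r[1],1),round(r[2],2),np.median(Q[:,2]))
it,T=cloud("top"); np.savez("t6.npz",im=it,P=T)
k=(T[...,2]>.08)&(T[...,2]<.115)&(abs(T[...,0]-.6)<.03)&(abs(T[...,1]-.01)<.03)&(it[...,0]>1.5*it[...,2])
print("post",k.sum(),T[k].min(0) if k.any() else 0,T[k].max(0) if k.any() else 0)
a=cv2.resize(it[80:240,190:330],(490,560)); save(a,"t6.png")
E
```

```text
t 29.45 p [0.597  0.2643 0.1483] yaw 182.39 tilt z [-0.0004 -0.0007] F [-0.5  0.1 -0.2] w 0.0854 g 0.0
handle 1869 [641.3 266.8] [14.  62.4] 89.33 0.14263026813826368
box 9642 [641.4 266.7] [89.9 90.1] 1.91 0.10169153271011613
post 50 [0.59132384 0.00204357 0.08130822] [0.6108748  0.01588373 0.11366928]
```

View pics/t6.png

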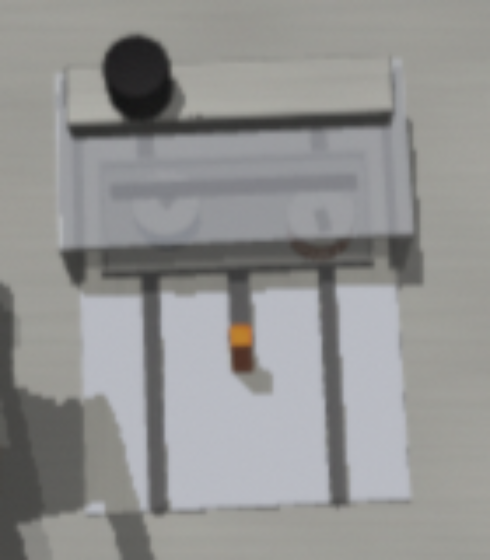

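>>> jog_arm(fingers=[-1,-1,-1,-1,1,1,1,1,1,1], delta_pos=[[-4.43,0.06,0],[0,0,3],[0,0,4],[0,0,0],[0,0,0],[0,0,0],[0,0,0],[0,0,0],[0,0,0],[0,0,0]], turn=[[0,0,3.1],[0,0,0],[0,0,0],[0,0,0],[0,0,0],[0,0,0],[0,0,0],[0,0,0],[0,0,0],[0,0,0]], force=60)

```text
time: 30.8
tool_pos: [0.6417, 0.2664, 0.0799]
eef_rot: [0.021, 3.14, -0.001]
force: [-2.0, -2.4, 5.8]
width: 0.0129
gripper_force: 59.6
```

```bash
python3 - <<'E'
from h import *
go(); s=sensors.sense(); print(s["wrist_torque"].round(2),s["joint_pos"].round(2))
E
```

```text
t 30.8 p [0.6417 0.2664 0.0799] yaw 179.25 tilt z [ 0.0013 -0.0005] F [-2.  -2.4  5.8] w 0.0129 g 59.6
[-0.42  0.23  0.07] [ 0.23  0.6   1.3  -0.    1.24 -1.32]
```

>>> jog_arm(fingers=[1,1,1,1,1,1,1,1,1,1,1], delta_pos=[[0,0,0],[0,0,0],[0,0,0],[0,0,0],[0,0,0],[0,0,0],[0,0,0],[0,0,0],[0,0,0],[0,0,0],[0,0,0]], turn=[[0,0,7],[0,0,7],[0,0,7],[0,0,7],[0,0,7],[0,0,7],[0,0,7],[0,0,7],[0,0,7],[0,0,7],[0,0,0]])

```text
time: 32.17
tool_pos: [0.6412, 0.2656, 0.0799]
eef_rot: [1.82, 2.559, -0.002]
force: [-3.6, -4.7, 7.6]
width: 0.013
gripper_force: 59.8
```

>>> jog_arm(fingers=[1,1,1], delta_pos=[[0,0,0],[0,0,0],[0,0,0]], turn=[[0,0,2.5],[0,0,2.5],[0,0,0]])

```text
time: 32.55
tool_pos: [0.6412, 0.2656, 0.08]
eef_rot: [1.924, 2.481, -0.003]
force: [-2.6, -5.3, 6.8]
width: 0.0135
gripper_force: 69.4
```

```bash
python3 - <<'E'
from h import *
go(); s=sensors.sense(); print(s["wrist_torque"].round(2))
E
```

```text
t 32.55 p [0.6412 0.2656 0.08  ] yaw 104.4 tilt z [ 0.0004 -0.0026] F [-2.6 -5.3  6.8] w 0.0135 g 69.4
[-0.81  0.48  1.5 ]
```

>>> jog_arm(fingers=[1,1,1,1,1,1,1,1,1,1,1,1,1,1,1,1], delta_pos=[[0,0,0],[0,0,0],[0,0,0],[0,0,0],[0,0,0],[0,0,0],[0,0,0],[0,0,0],[0,0,0],[0,0,0],[0,0,0],[0,0,0],[0,0,0],[0,0,0],[0,0,0],[0,0,0]], turn=[[0,0,0],[0,0,0],[0,0,0],[0,0,0],[0,0,0],[0,0,0],[0,0,0],[0,0,0],[0,0,0],[0,0,0],[0,0,0],[0,0,0],[0,0,0],[0,0,0],[0,0,0],[0,0,0]])

```text
time: 34.55
tool_pos: [0.6412, 0.2656, 0.08]
eef_rot: [1.924, 2.481, -0.003]
force: [-2.8, -5.2, 7.4]
width: 0.0127
gripper_force: 69.2
```

```bash
python3 - <<'E'
from h import *
im,P=cloud("top"); save(cv2.resize(im[135:200,140:195],(440,520),interpolation=2),"t7.png")
im,P=cloud("scene"); np.save("s7.npy",im); 
b=(abs(P[...,0]-.64)<.05)&(abs(P[...,1]-.265)<.05)&(P[...,2]>.115)&(P[...,2]<.15)&(im[...,0]>2*im[...,2])&(im[...,0]>60)
Q=P[b]; r=cv2.minAreaRect((Q[:,:2]*1000).astype(np.float32)); print(b.sum(),r)
go(); print(sensors.sense()["wrist_torque"].round(2))
E
```

```text
167 ((647.1000366210938, 271.2939453125), (21.188987731933594, 59.26506042480469), 35.17399978637695)
t 34.65 p [0.6411 0.2656 0.08  ] yaw 104.43 tilt z [ 0.0004 -0.0026] F [-3.2 -4.7  6.9] w 0.0127 g 69.2
[-0.86  0.5   1.51]
```

>>> jog_arm(fingers=[1,1,1,1,1,1,1,1,1,1,1,1], delta_pos=[[0,0,0],[0,0,0],[0,0,0],[0,0,0],[0,0,0],[0,0,0],[0,0,0],[0,0,0],[0,0,0],[0,0,0],[0,0,0],[0,0,0]], turn=[[0,0,0],[0,0,0],[0,0,0],[0,0,0],[0,0,0],[0,0,0],[0,0,0],[0,0,0],[0,0,0],[0,0,0],[0,0,0],[0,0,0]])

```text
time: 36.15
tool_pos: [0.6411, 0.2656, 0.08]
eef_rot: [1.924, 2.481, -0.003]
force: [-3.1, -6.1, 6.9]
width: 0.0128
gripper_force: 69.2
```

>>> jog_arm(fingers=[1,1,1,1,1,1,1,1,1,1,1,1,1,1], delta_pos=[[0,0,0],[0,0,0],[0,0,0],[0,0,0],[0,0,0],[0,0,0],[0,0,0],[0,0,0],[0,0,0],[0,0,0],[0,0,0],[0,0,0],[0,0,0],[0,0,0]], turn=[[0,0,-7],[0,0,-7],[0,0,-7],[0,0,-7],[0,0,-7],[0,0,-7],[0,0,-7],[0,0,-7],[0,0,-7],[0,0,-7],[0,0,-7],[0,0,-2.5],[0,0,-2.5],[0,0,0]])

```text
time: 37.9
tool_pos: [0.6417, 0.2665, 0.08]
eef_rot: [-0.165, 3.136, 0.001]
force: [-0.7, -1.5, 6.6]
width: 0.013
gripper_force: 77.2
```

```bash
python3 - <<'E'
from h import *
go(); print(sensors.sense()["wrist_torque"].round(2))
E
```

```text
t 37.9 p [0.6417 0.2665 0.08  ] yaw 186.03 tilt z [0.0009 0.0008] F [-0.7 -1.5  6.6] w 0.013 g 77.2
[-0.3   0.3  -1.92]
```

>>> jog_arm(fingers=[-1,-1,-1,-1,-1,-1,-1,-1], delta_pos=[[0,0,0],[0,0,0],[0,0,0],[0,0,-3],[0,0,-5],[4.4,0,0],[0,0,0],[0,0,0]], turn=[[0,0,0],[0,0,0],[0,0,0],[0,0,0],[0,0,0],[0,0,4.1],[0,0,0],[0,0,0]])

```text
time: 38.9
tool_pos: [0.5978, 0.2622, 0.1588]
eef_rot: [-0.06, 3.141, 0.0]
force: [0.3, 0.1, -0.4]
width: 0.0854
gripper_force: 0.0
```

```bash
python3 - <<'E'
from h import *
im,P=cloud("wrist")
b=(abs(P[...,0]-.64)<.07)&(abs(P[...,1]-.265)<.07)
for n,k in(("handle",b&(P[...,2]>.125)&(P[...,2]<.15)&(im[...,0]>1.3*im[...,2])),("box",b&(P[...,2]>.094)&(P[...,2]<.106))):
    Q=P[k]; r=cv2.minAreaRect((Q[:,:2]*1000).astype(np.float32)); print(n,len(Q),np.round(r[0],1),np.round(r[1],1),round(r[2],2),np.median(Q[:,2]))
go((.6065,.0105,.155),(.6065,.0105,.036))
it,T=cloud("top")
k=(T[...,2]>.08)&(T[...,2]<.115)&(abs(T[...,0]-.6)<.03)&(abs(T[...,1]-.01)<.03)&(it[...,0]>1.5*it[...,2])
print("post",k.sum(),T[k].min(0),T[k].max(0))
E
```

```text
handle 1716 [641.4 266.8] [61.9 14. ] 2.08 0.1426593207669656
box 8969 [641.3 266.7] [89.4 90.3] 1.91 0.10169888953751557
t 38.95 p [0.5982 0.2621 0.1586] yaw 182.17 tilt z [0.0006 0.0001] F [-0.1 -0.1  0.6] w 0.0855 g 0.0
[0.6065 0.0105 0.155 ] -> [  0.13 -25.18   0.36]
[0.6065 0.0105 0.036 ] -> [ 1.00e-02 -0.00e+00  1.19e+01]
post 49 [0.59187105 0.00206369 0.08063791] [0.61056555 0.01580397 0.114047  ]
```

>>> jog_arm(fingers=[-1,-1,-1,-1,-1,-1,-1,-1,-1,1,1,1,1,1,1], delta_pos=[[0.38,-5.04,0],[0,-5.04,0],[0,-5.04,0],[0,-5.04,0],[0,-5.04,0],[0,0,4],[0,0,4],[0,0,4.1],[0,0,0],[0,0,0],[0,0,0],[0,0,0],[0,0,0],[0,0,0],[0,0,0]], turn=[[0,0,0],[0,0,0],[0,0,0],[0,0,0],[0,0,0],[0,0,0],[0,0,0],[0,0,0],[0,0,0],[0,0,0],[0,0,0],[0,0,0],[0,0,0],[0,0,0],[0,0,0]], force=50)

```text
time: 40.88
tool_pos: [0.6039, 0.0099, 0.039]
eef_rot: [-0.059, 3.139, -0.001]
force: [-0.8, 0.0, 5.3]
width: 0.0174
gripper_force: 49.9
```

>>> jog_arm(fingers=[1,1,1,1,1,1,1,1,1,1,1,1,1,1,1,1,1,1,1,1], delta_pos=[[0.2,0,0],[0.4,0,0],[0.6,0,0],[0.8,0,0],[1,0,0],[1,0,0],[1,0,0],[1,0,0],[1,0,0],[1,0,0],[1,0,0],[1,0,0],[1,0,0],[1,0,0],[1,0,0],[0.8,0,0],[0.6,0,0],[0.4,0,0],[0.3,0,0],[0,0,0]], turn=[[0,0,0],[0,0,0],[0,0,0],[0,0,0],[0,0,0],[0,0,0],[0,0,0],[0,0,0],[0,0,0],[0,0,0],[0,0,0],[0,0,0],[0,0,0],[0,0,0],[0,0,0],[0,0,0],[0,0,0],[0,0,0],[0,0,0],[0,0,0]])

```text
time: 43.38
tool_pos: [0.4536, 0.0033, 0.0389]
eef_rot: [-0.059, 3.138, -0.003]
force: [-0.2, -3.1, 9.0]
width: 0.0174
gripper_force: 50.3
```

>>> jog_arm(fingers=[1,1,1,1,1,1], delta_pos=[[0.2,0,0],[0.2,0,0],[0.2,0,0],[0.2,0,0],[0.2,0,0],[0,0,0]], turn=[[0,0,0],[0,0,0],[0,0,0],[0,0,0],[0,0,0],[0,0,0]])

```text
time: 44.12
tool_pos: [0.4443, 0.0029, 0.0389]
eef_rot: [-0.059, 3.137, -0.003]
force: [4.0, -3.6, 6.6]
width: 0.0174
gripper_force: 50.1
```

>>> jog_arm(fingers=[1,1,1,1], delta_pos=[[0.2,0,0],[0.2,0,0],[0.2,0,0],[0,0,0]], turn=[[0,0,0],[0,0,0],[0,0,0],[0,0,0]])

```text
time: 44.62
tool_pos: [0.4448, 0.0029, 0.039]
eef_rot: [-0.056, 3.125, -0.003]
force: [23.5, 2.5, -13.3]
width: 0.0174
gripper_force: 49.8
```

>>> jog_arm(fingers=[-1,-1,-1,-1,-1,-1,-1,-1], delta_pos=[[-0.4,0,0],[0,0,0],[0,0,0],[0,0,-5],[0,0,-5],[-2,0,0],[0,0,0],[0,0,0]], turn=[[0,0,0],[0,0,0],[0,0,0],[0,0,0],[0,0,0],[0,0,0],[0,0,0],[0,0,0]], force=25)

```text
time: 45.62
tool_pos: [0.4587, 0.005, 0.1368]
eef_rot: [0.059, -3.138, -0.001]
force: [1.1, -0.7, -0.0]
width: 0.0855
gripper_force: 0.0
```

```bash
python3 - <<'E'
from h import *
go()
im,P=cloud("wrist"); cans(im,P,.055,.075,.5,.65,-.12,.13)
k=(P[...,2]>.1)&(P[...,2]<.115)&(abs(P[...,0]-.445)<.03)&(abs(P[...,1]-.005)<.03)&(im[...,0]>1.5*im[...,2])
print("post",k.sum(),P[k].min(0),P[k].max(0))
im,P=cloud("scene"); cans(im,P,.054,.072,.5,.65,-.12,.13)
D=np.load("top1.npz")["P"]
im,P=cloud("top"); cans(im,P,.054,.075,.5,.65,-.12,.13); cans(im,P,.03,.055,.3,.7,-.4,-.1)
k=(P[...,2]>.0095)&(P[...,2]<.02)&(P[...,1]>.18)&(P[...,1]<.36)&(P[...,0]>.25)&(P[...,0]<.58)
v,u=np.nonzero(k); print("carton rim px",u.min(),u.max(),v.min(),v.max())
# carton outline from colour: orange rim
o=(im[...,0].astype(int)-im[...,2]>40)&(P[...,1]>.18)&(P[...,1]<.36)&(P[...,0]>.25)&(P[...,0]<.58)&(P[...,2]<.03)
r=cv2.minAreaRect((P[o][:,:2]*1000).astype(np.float32)); print("carton",o.sum(),r)
E
```

```text
t 45.62 p [0.4587 0.005  0.1368] yaw 182.15 tilt z [-0.0029  0.0005] F [ 1.1 -0.7 -0. ] w 0.0855 g 0.0
top 2245 c [559.6 -61. ] r 28.3 z 0.0617 px 203 311
top 2564 c [568.9  65.4] r 28.1 z 0.0616 px 338 324
post 681 [ 0.43519534 -0.0051176   0.1002964 ] [0.45300129 0.01223857 0.10957313]
top 213 c [564.4 -61.4] r 27.9 z 0.0613 px 256 220
top 259 c [572.   67.8] r 28.3 z 0.0614 px 280 249
top 257 c [ 396.4 -181.7] r 25.9 z 0.0396 px 327 252
carton rim px 149 189 205 292
carton 452 ((417.41571044921875, 267.72906494140625), (106.27520751953125, 253.4329833984375), 89.43433380126953)
```

>>> jog_arm(fingers=[-1,-1,-1,-1,-1,-1,-1,-1,0.8,0.8,0.8,0.8,0.8,0.8], delta_pos=[[-3.9,1.9,0],[-3.9,1.9,0],[-3.86,1.84,0],[0,0,5],[0,0,4.5],[0,0,3],[0,0,1.4],[0,0,0],[0,0,0],[0,0,0],[0,0,0],[0,0,0],[0,0,0],[0,0,0]], turn=[[0,0,0],[0,0,0],[0,0,0],[0,0,0],[0,0,0],[0,0,0],[0,0,0],[0,0,0],[0,0,0],[0,0,0],[0,0,0],[0,0,0],[0,0,0],[0,0,0]])

```text
time: 47.52
tool_pos: [0.576, 0.0653, 0.0004]
eef_rot: [-0.059, 3.138, -0.0]
force: [-0.5, -0.4, 6.0]
width: 0.057
gripper_force: 26.9
```

>>> jog_arm(fingers=[0.8,0.8,0.8,0.8,0.8,0.8,0.8,0.8,0.8], delta_pos=[[0,0,-1.5],[0,0,-3.5],[0,0,-5],[0,0,-1],[2.5,4,0],[2.5,4,0],[2.5,4,0],[0,4,0],[0,0,0]], turn=[[0,0,0],[0,0,0],[0,0,0],[0,0,0],[0,0,0],[0,0,0],[0,0,0],[0,0,0],[0,0,0]])

```text
time: 48.65
tool_pos: [0.4924, 0.2248, 0.1083]
eef_rot: [0.064, -3.14, -0.001]
force: [0.7, 0.2, -1.2]
width: 0.0572
gripper_force: 27.6
```

```bash
python3 - <<'E'
from h import *
im,P=cloud("wrist")
go((.479,.267,.1),(.479,.267,-.016))
k=(P[...,1]>.19)&(P[...,1]<.35)&(P[...,0]>.25)&(P[...,0]<.6)&(P[...,2]<.03)&(im[...,0].astype(int)-im[...,2]>50)
Q=P[k]; r=cv2.minAreaRect((Q[:,:2]*1000).astype(np.float32)); print("carton",k.sum(),r,np.median(Q[:,2]),Q.min(0),Q.max(0))
save(im,"w8.png")
E
```

```text
t 48.7 p [0.4928 0.2233 0.1082] yaw 182.3 tilt z [-0.0011 -0.0005] F [ 0.1  0.5 -0.7] w 0.0573 g 27.6
[0.479 0.267 0.1  ] -> [1.2  4.42 0.82]
[ 0.479  0.267 -0.016] -> [-1.00e-02  0.00e+00  1.16e+01]
carton 3409 ((439.06500244140625, 265.56988525390625), (102.1646957397461, 218.34564208984375), 89.09078979492188) 0.013511020783862154 [ 0.33064767  0.21412488 -0.00196738] [0.54898335 0.31830811 0.01634863]
```

View pics/w8.png

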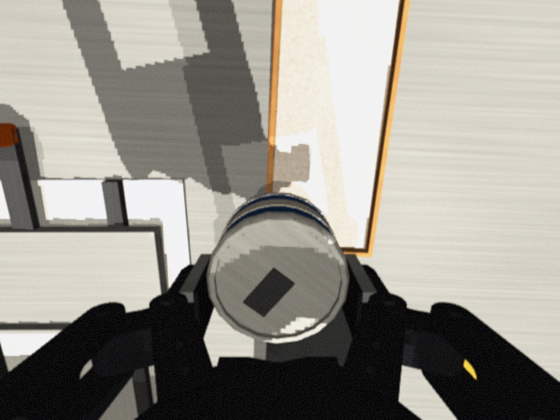

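>>> jog_arm(fingers=[0.8,0.8,0.8,0.8,0.8,0.8,0.8,0.8,0.8], delta_pos=[[0.9,4.35,0],[0,0,5],[0,0,4],[0,0,2],[0,0,0.8],[0,0,0.45],[0,0,0.2],[0,0,0.12],[0,0,0]], turn=[[0,0,0],[0,0,0],[0,0,0],[0,0,0],[0,0,0],[0,0,0],[0,0,0],[0,0,0],[0,0,0]])

```text
time: 49.82
tool_pos: [0.4835, 0.2658, -0.0165]
eef_rot: [-0.059, 3.14, 0.0]
force: [0.8, -0.0, -0.2]
width: 0.0572
gripper_force: 27.7
```

>>> jog_arm(fingers=[0.8,0.8,-1,-1,-1,-1,-1,-1,-1,-1,-1,-1,-1,-1,-1,-1], delta_pos=[[0,0,0.12],[0,0,0],[0,0,0],[0,0,0],[0,0,0],[0,0,-2],[0,0,-5],[0,0,-5],[-0.96,-4.71,0],[-0.96,-4.71,0],[-0.96,-4.71,0],[-0.96,-4.71,0],[-0.96,-4.71,0],[-0.96,-4.71,0],[-0.96,-4.71,0],[0,0,0]], turn=[[0,0,0],[0,0,0],[0,0,0],[0,0,0],[0,0,0],[0,0,0],[0,0,0],[0,0,0],[0,0,0],[0,0,0],[0,0,0],[0,0,0],[0,0,0],[0,0,0],[0,0,0],[0,0,0]])

```text
time: 51.82
tool_pos: [0.5634, -0.0648, 0.1017]
eef_rot: [-0.052, 3.14, -0.002]
force: [-0.5, 0.9, 0.3]
width: 0.0853
gripper_force: 0.0
```

```bash
python3 - <<'E'
from h import *
im,P=cloud("wrist"); cans(im,P,.055,.075,.5,.65,-.12,.13)
im,P=cloud("scene"); cans(im,P,.054,.072,.5,.65,-.12,.13); cans(im,P,.036,.055,.3,.56,.2,.34)
im,P=cloud("top"); cans(im,P,.038,.055,.3,.56,.2,.34)
go((.564,-.061,.1),(.564,-.061,-.001))
E
```

```text
top 4500 c [559.8 -62.4] r 28.1 z 0.0617 px 280 213
top 209 c [561.6 -60.6] r 28.6 z 0.0616 px 256 220
top 349 c [480.6 266.6] r 29.1 z 0.0436 px 364 291
top 222 c [474.5 264.6] r 26.3 z 0.0437 px 168 225
t 51.98 p [ 0.5621 -0.0607  0.1015] yaw 182.13 tilt z [-0.0009  0.0007] F [-0.1  0.8  0.2] w 0.0852 g 0.0
[ 0.564 -0.061  0.1  ] -> [-0.19 -0.04  0.15]
[ 0.564 -0.061 -0.001] -> [-1.00e-02 -1.00e-02  1.01e+01]
```

>>> jog_arm(fingers=[-1,-1,-1,-1,-1,0.8,0.8,0.8,0.8,0.8,0.8], delta_pos=[[0,0,3],[0,0,4],[0,0,2],[0,0,1.2],[0,0,0],[0,0,0],[0,0,0],[0,0,0],[0,0,0],[0,0,0],[0,0,0]], turn=[[0,0,0],[0,0,0],[0,0,0],[0,0,0],[0,0,0],[0,0,0],[0,0,0],[0,0,0],[0,0,0],[0,0,0],[0,0,0]])

```text
time: 53.35
tool_pos: [0.5636, -0.0615, 0.0012]
eef_rot: [-0.058, 3.139, -0.001]
force: [-1.2, 1.2, 6.7]
width: 0.0568
gripper_force: 26.7
```

>>> jog_arm(fingers=[0.8,0.8,0.8,0.8,0.8,0.8,0.8,0.8,0.8,0.8,0.8,0.8,0.8], delta_pos=[[0,0,-1.5],[0,0,-3.5],[0,0,-5],[0,0,-1],[2.33,4.19,0],[2.33,4.19,0],[2.33,4.19,0],[2.33,4.19,0],[2.33,4.19,0],[2.33,4.19,0],[2.33,4.19,0],[2.33,4.19,0],[0,0,0]], turn=[[0,0,0],[0,0,0],[0,0,0],[0,0,0],[0,0,0],[0,0,0],[0,0,0],[0,0,0],[0,0,0],[0,0,0],[0,0,0],[0,0,0],[0,0,0]])

```text
time: 54.98
tool_pos: [0.361, 0.2684, 0.1094]
eef_rot: [0.066, -3.139, 0.0]
force: [0.4, -0.5, -1.7]
width: 0.0569
gripper_force: 27.9
```

```bash
python3 - <<'E'
from h import *
go((.362,.266,.1),(.362,.266,-.0165))
im,P=cloud("scene"); cans(im,P,.036,.055,.3,.56,.2,.34)
E
```

```text
t 54.98 p [0.361  0.2684 0.1094] yaw 182.41 tilt z [-0.0021 -0.0003] F [ 0.4 -0.5 -1.7] w 0.0569 g 27.9
[0.362 0.266 0.1  ] -> [-0.1  -0.24  0.94]
[ 0.362   0.266  -0.0165] -> [-0.03  0.   11.65]
top 330 c [479.4 266.4] r 28.0 z 0.0437 px 364 291
```

>>> jog_arm(fingers=[0.8,0.8,0.8,0.8,0.8,0.8,0.8,0.8], delta_pos=[[-0.1,-0.24,4],[0,0,4.5],[0,0,2.5],[0,0,0.9],[0,0,0.4],[0,0,0.2],[0,0,0.1],[0,0,0]], turn=[[0,0,0],[0,0,0],[0,0,0],[0,0,0],[0,0,0],[0,0,0],[0,0,0],[0,0,0]])

```text
time: 56.02
tool_pos: [0.3653, 0.2645, -0.0157]
eef_rot: [-0.059, 3.14, 0.001]
force: [0.3, 0.5, -0.7]
width: 0.0571
gripper_force: 27.9
```

>>> jog_arm(fingers=[0.8,0.8,-1,-1,-1,-1,-1,-1,-1,-1,-1,-1], delta_pos=[[0,0,0.13],[0,0,0],[0,0,0],[0,0,0],[0,0,0],[0,0,-2],[0,0,-5],[0,0,-5],[0,-5,-3],[0,-5,0],[0,0,0],[0,0,0]], turn=[[0,0,0],[0,0,0],[0,0,0],[0,0,0],[0,0,0],[0,0,0],[0,0,0],[0,0,0],[0,0,0],[0,0,0],[0,0,0],[0,0,0]])

```text
time: 57.52
tool_pos: [0.3686, 0.1645, 0.1325]
eef_rot: [0.057, -3.141, -0.001]
force: [-1.2, 0.7, -1.0]
width: 0.086
gripper_force: 0.0
```

```bash
python3 - <<'E'
from h import *
go()
im,P=cloud("scene"); save(im,"s9.png"); cans(im,P,.036,.055,.3,.56,.2,.34)
im,P=cloud("top"); cans(im,P,.036,.055,.3,.7,.2,.5);cans(im,P,.1,.18,.5,.7,-.5,-.2)
k=(P[...,2]>.08)&(P[...,2]<.115)&(abs(P[...,0]-.445)<.03)&(abs(P[...,1]-.005)<.03)&(im[...,0]>1.5*im[...,2])
print("post",k.sum(),P[k].min(0) if k.any() else 0)
E
```

```text
t 57.52 p [0.3686 0.1645 0.1325] yaw 182.07 tilt z [-0.      0.0005] F [-1.2  0.7 -1. ] w 0.086 g 0.0
top 302 c [364.4 266.3] r 29.1 z 0.0433 px 399 270
top 343 c [480.6 265.5] r 28.5 z 0.0437 px 364 291
top 85 c [347.7 264.7] r 20.4 z 0.044 px 166 271
top 293 c [ 643.  -266.7] r 25.6 z 0.1255 px 358 159
top 494 c [ 629.8 -426.2] r 30.2 z 0.1547 px 419 162
post 50 [ 0.43257655 -0.0056638   0.08394355]
```

View pics/s9.png

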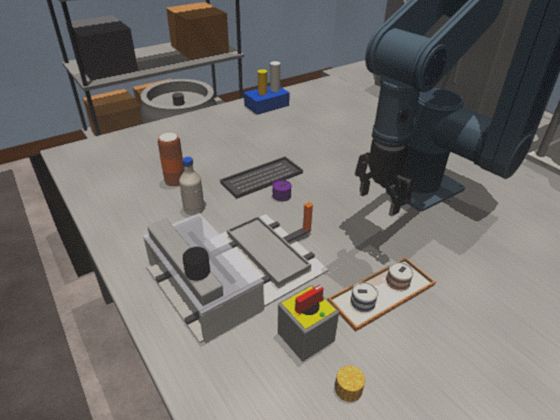

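Both cans stand upright in the carton at (363,296) and (400,274). The shuttle is out, the switch is off and the bystanders are where they were.

```bash
python3 -c "
from rig import sign_off
print(sign_off())"
```

```text
the job is handed in; nothing more can be done
None
```

The job is done and handed in: the terracotta and blue cans (the only two there) were dried and now stand upright in the carton, with the shuttle fully out and the switch off.

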